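# Take the sample pot off its keeper hook and stand it on the balance

## Task

Take the lidded sample pot off its hook on the draining rack: lift it so that its own handle pushes the hook's sprung keeper up, only until you feel the keeper's stop, and draw it out over the hook's tip without forcing the keeper or dragging on the tip (the hooks are bent by hand and their tips differ in height). Then set the pot down gently, upright, in the middle of the balance's pan and let go. Keep the gripper off the rack, leave the mesh basket hanging, and disturb nothing else on the bench.

Things in the scene. Friction and masses are not known exactly. Their poses are not given: they have to be found in the camera images.
- rack: Fixed stainless draining rack. Origin: centre of its drip tray's underside (200 x 300 mm, rim 18 mm); z up, x from the hooks' open ends back to the post, y along the cross tube. Post and cross tube (25 mm square, x 18 to 43 mm, y +-118 mm, top 228 mm high) carry two J hooks of 10 mm round bar that stand out to -x at y = -75 and +75 mm. Nothing is over 245 mm high, keepers shut; all above is free.
- hook_a (a point): Lowest inside point of the bowl of the hook at the rack's y = -75 mm, 205 mm high; axes as the rack. Bowl half round, 22 mm wide inside; behind it the arm (top 15 mm above this point), in front the round tip, its middle 16.5 mm to -x. The hooks are bent by hand: a tip's top is 12 to 27 mm above this point, not alike on the two. The handle's underside must rise over the tip.
- hook_b (a point): The same point of the other hook, at the rack's y = +75 mm. Which hook the pot hangs on varies. On both, when the handle meets the keeper's stop in mid-bowl its underside is about 2.8 mm above that hook's tip: lower it 1 mm or so from there, then draw it out level to the rack's -x. The keeper rides on the handle and falls shut once the crossbar is about 35 mm out of mid-bowl.
- pot: Sample pot: closed round stainless pot, 64 mm across, 85 mm high with its screwed lid (68 mm across), 0.3 to 0.6 kg. Origin: centre of the underside; z up, y along the handle's crossbar. The rigid handle on the lid is a square arch of 8 mm round bar: uprights 50 mm apart over their outsides (along y), free from 85 to 142 mm up, crossbar on top. It hangs in one of the hooks, underside 67 mm high.
- pot_bail (a point): Middle of the handle's crossbar, on the bar's axis, 142 mm above the pot's underside; axes as the pot. The crossbar is 8 mm thick and 34 mm long inside, and hangs in mid-bowl. The handle can be gripped from above by its two uprights, the hook between the fingers.
- balance: Fixed white bench balance, 270 x 200 mm, body 59 mm high, display at the side towards -x. Origin: centre of its underside.
- pan_top (a point): Centre of the top face of the balance's round steel pan, 75 mm above the bench; pan 124 mm across. The pan is sprung (5 N per mm, 4 mm of travel). z up.
- basket: Bystander: round wire-mesh basket without lid, 60 mm across and 74 mm high, with the same handle as the pot (total height 146 mm), hanging in the other hook. Origin: centre of the underside. Leave it hanging.
- bottle_a: Bystander: black bottle, 68 mm across, 165 mm high, at the bench's far side. Origin: centre of the underside, as for all bystanders.
- bottle_b: Bystander: black bottle, 58 mm across, 145 mm high, at the bench's far side.
- flask: Bystander: glass volumetric flask, 84 mm across, 197 mm high, beyond the balance.
- beaker: Bystander: glass beaker, 70 mm across, 85 mm high, between rack and robot.
- jar: Bystander: small white jar, 54 mm across, 62 mm high, between rack and balance.
- spatula: Bystander: narrow steel lab spatula, 180 mm long, 5 mm thick, lying on the bench between rack and balance.
- tube_mid (a point): Middle of the front face of the rack's cross tube, 215 mm high; axes as the rack. Each hook has a keeper: a steel tongue 10 mm wide, 3 mm thick, 60 mm long, hinged over the arm 30 mm behind mid-bowl; its free end, with a turned-up lip, lies on the tip. It only lifts. A handle pushed up in mid-bowl feels about 4 N at first, 6 N just before the stop, then a stiff stop, 9 N per mm.
Not all that is in view belongs to the job. Leave any yellow look-alike of the pot alone.

How it is judged:
By the outcome, as a careful person would: the job done as asked, in the order asked, and still so for the second after the job is handed in, with the robot touching nothing.
It also fails if it takes over 72 s, if anything falls off the work surface, if the arm or the gripper's body presses on something with over 40 N, if the wrist force passes 120 N, or if a joint passes its speed limit or range.

## Robot

A 6-joint arm with a two-finger parallel gripper is mounted at the origin on the work surface. World frame = base frame: x ahead of the robot, y to its left, z up, the work surface at z = 0. Lengths are in m, angles in rad, forces in N, time in s.
With the tool pointing down it reaches from about 0.275 to 0.85 m from the base axis. Payload 5.2 kg.
Tool frame: the origin (TCP) lies at the centre of the arm's flange, where the gripper is bolted on; the fingertips stand 173 mm ahead of it and the grasp point (between the pads) lies 155 mm ahead of it (arm.tcp_to_grasp is the distance from the TCP to the grasp point, in m); z points along the fingers, y is the line along which they close (so a half turn about z gives the same grasp; the last joint's range is limited). The gripper opens to 85 mm and grips with 20 to 120 N. Pads are 22 mm wide; open, the fingers measure 114 mm over their backs; the gripper's body (76 mm by 85 mm) begins 54 mm behind the grasp point. The pads swing forward as they close: fully open they stand 13 mm farther back than shut.
Start: joints at [1.082, 0.259, 1.535, -0, 1.348, -0.203], TCP at [0.155, 0.528, 0.405] pointing down, gripper open.
Joint ranges: [-3.14, 3.14], [-0.91, 2.08], [0.19, 2.58], [-1.22, 4.36], [0.22, 2.71], [-3.12, 3.12]. Speed limits (rad/s): [2.57, 2.57, 3.14, 3.14, 3.14, 3.14].

## Interface

Orientations are given as a unit quaternion [w, x, y, z].
In Python, from bench import arm gives the robot as it stands. The module is installed in compiled form; this text tells all that it offers.
- The arm moves only by the shell command python3 -m creep 'ROWS'. ROWS is a JSON object of lists of equal length, an entry for each row: "delta_rot": the turn, a rotation vector about the tool's x, y, z in rad, a list of three; "delta_pos": the shift along the tool's x, y, z in m, a list of three; "gripper": the closure, from 0 (fully open) to 1 (shut). A call has 1 to 5 rows; each row is the pose to reach, as a shift and turn from the pose commanded when the call began, along the tool's axes at that moment; what a row does not reach only later rows make up. A row lasts 1/10 s, in which the tool goes at most 50 mm and 8.59 degrees, less where a joint would pass 70% of its speed; a pose out of reach is approached as far as the arm can. A call with a gripper value outside its range is refused whole. The fingers move at their own pace and stop on an object; the grip force is fixed at half the most. Time passes only in rows, so rows that repeat a pose let the fingers close. It gives the time, the measured TCP pose, the force, the opening and the grip force at its end, in the units of the state.
- arm.observe(): the state, without advancing time (a new reading comes with each control period).
- arm.snapshot(name): name is "scene" or "top" or "wrist"; returns a dict with "pixels" (400x640x3 uint8, red, green, blue), "fovy" (degrees; the focal length in pixels is half the picture's height over the tangent of half this angle, whatever the lens; pixels are square), "cx", "cy" (the principal point, pixels), "cam_to_world" (4x4, takes a point from camera to world coordinates); the wrist camera has in their place "hand_eye" (4x4, takes a point from camera to tool coordinates, whose origin is the TCP and whose axes are the flange's). Camera axes: x right, y down, z forward; pixel columns grow to the right and rows downward; lengths in m; the calibration is good to about 2 mm. A picture is of the moment at which its call begins: read the wrist's pose just before it. There is no depth.
- arm.close_job(): hands the job in; it is judged then, once.
The state is a dict: "clock": time; "joint_positions": joint angles; "qvel": joint speeds; "tau": joint torques, N m; "tool_pos": TCP position; "eef_rot": TCP orientation; "wrist_force": force on the tool from outside, world axes, zero at the start; "torque": the same for the moment, N m; "opening": finger opening in m; "grip_force": force on a finger pad.
Only numpy, scipy, OpenCV 4.12 (cv2) and the standard library are available. Lean on these libraries where they do the work, as an engineer would, in place of code of your own. Each camera call takes 0.05 s, during which the arm holds its last target. There are 200 camera calls.

## Working session

There is one attempt and no reset: what is moved stays moved. The work goes in short steps, Python scripts to look and compute and a shell command to move; the robot and the scene stay as the last step left them, time stands still between calls to the robot, and variables do not carry over. Pictures are saved under pics/ and viewed, at most 10 in all, crops included, and the job is handed in when it is done.

```bash
mkdir -p pics
python3 - <<'E'
from bench import arm
import cv2,numpy as np,pickle
s=arm.observe();print(s)
d={}
for n in("scene","top"):
    r=arm.snapshot(n);d[n]=r;cv2.imwrite(f"pics/{n}0.png",r["pixels"][:,:,::-1]);print(n,r["fovy"],r["cx"],r["cy"],np.round(r["cam_to_world"],3).tolist(),[k for k in r])
pickle.dump(d,open("s0.pkl","wb"));print(arm.tcp_to_grasp)
E
```

```text
{'clock': 0.0, 'joint_positions': array([ 1.08220608e+00,  2.59354485e-01,  1.53609236e+00, -2.49155692e-05,
        1.34799127e+00, -2.02816679e-01]), 'qvel': array([ 1.83632620e-04, -2.92519811e-04, -9.94835401e-05, -1.52196509e-03,
       -6.04782059e-04, -1.17807387e-03]), 'tau': array([ 1.30141849e-03, -4.46034408e+01, -2.90570801e+01, -1.11724316e-04,
        1.14577709e-02,  1.60110278e-05]), 'tool_pos': array([0.15493197, 0.52750225, 0.40386449]), 'eef_rot': array([-3.01245088e-04,  1.42398275e-01,  9.89809012e-01, -8.72251473e-04]), 'wrist_force': array([-0.31522117, -0.39304603, -0.39607664]), 'torque': array([ 0.00590585,  0.00356997, -0.00597913]), 'grip_force': 0.0, 'opening': 0.08578068565478178}
scene 52.28970065983086 319.2993488073528 194.84981198121676 [[-0.723, 0.525, -0.449, 1.069], [0.691, 0.547, -0.473, 0.424], [-0.003, -0.652, -0.758, 0.945], [0.0, 0.0, 0.0, 1.0]] ['pixels', 'fovy', 'cx', 'cy', 'cam_to_world']
top 43.75096801097651 321.830595572731 197.97767412441726 [[-0.016, -0.998, 0.059, 0.489], [-1.0, 0.016, 0.009, -0.063], [-0.01, -0.059, -0.998, 1.559], [0.0, 0.0, 0.0, 1.0]] ['pixels', 'fovy', 'cx', 'cy', 'cam_to_world']
0.1547
```

View pics/scene0.png

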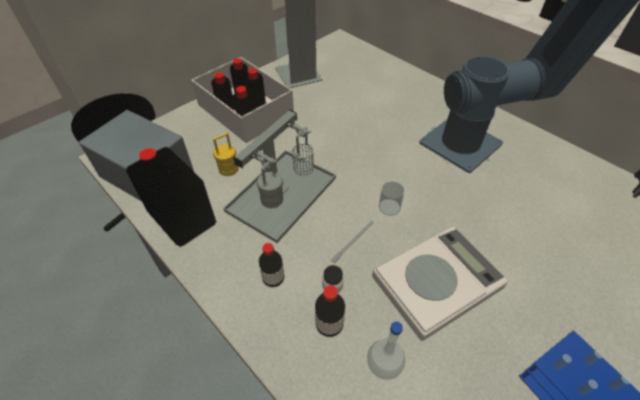

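View pics/top0.png

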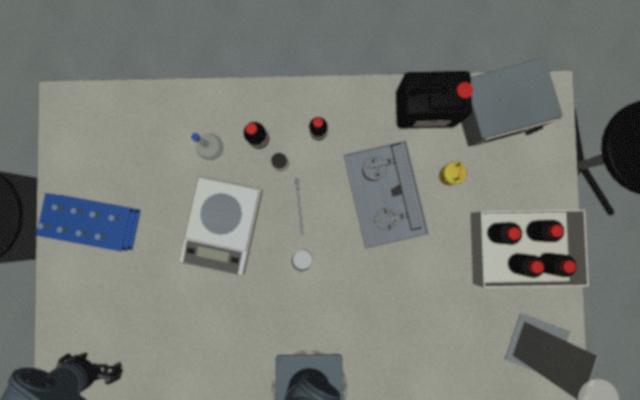

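The scene view shows the solid pot at (270,188) and the basket at (303,158), on the robot's side. In the top view the tray corners are about (345,155), (407,142), (428,234), (367,248), the pot's handle is near (375,167) and the pan is at (221,214). The pot therefore hangs on hook_b, the far one.

```bash
cat > h.py <<'E'
import numpy as np,cv2,pickle
from scipy.spatial.transform import Rotation as R
def ray(r,u,v,T=None):
    T=r["cam_to_world"] if T is None else T
    f=200/np.tan(np.radians(r["fovy"]/2))
    d=T[:3,:3]@np.array([(u-r["cx"])/f,(v-r["cy"])/f,1]);return T[:3,3],d/np.linalg.norm(d)
def plane(r,u,v,z,T=None):
    o,d=ray(r,u,v,T);return o+d*(z-o[2])/d[2]
def proj(r,p,T=None):
    T=r["cam_to_world"] if T is None else T
    f=200/np.tan(np.radians(r["fovy"]/2));q=T[:3,:3].T@(np.array(p)-T[:3,3]);return np.array([r["cx"]+f*q[0]/q[2],r["cy"]+f*q[1]/q[2]])
def tool(s):
    q=s["eef_rot"];T=np.eye(4);T[:3,:3]=R.from_quat([q[1],q[2],q[3],q[0]]).as_matrix();T[:3,3]=s["tool_pos"];return T
E
python3 - <<'E'
from h import *
d=pickle.load(open("s0.pkl","rb"));t=d["top"];s=d["scene"]
hsv=cv2.cvtColor(t["pixels"],cv2.COLOR_RGB2HSV)
print("pan/tray/bench/white hsv",hsv[214,221],hsv[200,360],hsv[300,200],hsv[190,250])
def seg(r,seed,tol=12):
    im=cv2.GaussianBlur(r["pixels"],(3,3),0).copy();m=np.zeros((402,642),np.uint8)
    cv2.floodFill(im,m,seed,0,(tol,)*3,(tol,)*3,4|cv2.FLOODFILL_MASK_ONLY|cv2.FLOODFILL_FIXED_RANGE|(255<<8));return m[1:-1,1:-1]
for n,r,sd in(("top",t,(221,214)),("scene",s,(432,278))):
    m=seg(r,sd);c=max(cv2.findContours(m,0,1)[0],key=cv2.contourArea);e=cv2.fitEllipse(c);print(n,e,plane(r,*e[0],.075))
m=cv2.inRange(hsv,(85,15,60),(125,90,200));mm=np.zeros_like(m);mm[130:260,330:440]=m[130:260,330:440]
mm=cv2.morphologyEx(mm,cv2.MORPH_CLOSE,np.ones((7,7)))
c=max(cv2.findContours(mm,0,1)[0],key=cv2.contourArea);b=cv2.minAreaRect(c);print(b)
P=np.array([plane(t,*p,.018) for p in cv2.boxPoints(b)]);print(P.round(3),P.mean(0),[np.linalg.norm(P[i]-P[i-1]) for i in range(4)])
E
```

```text
pan/tray/bench/white hsv [103  24 125] [103  29 124] [ 35  22 148] [ 78   7 187]
top ((220.65586853027344, 213.4300994873047), (37.77737045288086, 38.48387145996094), 39.133941650390625) [0.53523913 0.25256673 0.075     ]
scene ((430.83087158203125, 277.3896179199219), (41.68000411987305, 51.33353042602539), 115.06120300292969) [0.54211866 0.25573766 0.075     ]
((385.25628662109375, 194.0853271484375), (94.7962417602539, 62.584712982177734), 76.71513366699219)
[[ 0.712 -0.12   0.018]
 [ 0.754 -0.311  0.018]
 [ 0.466 -0.371  0.018]
 [ 0.425 -0.182  0.018]] [ 0.58949519 -0.24603427  0.018     ] [np.float64(0.29360784367432413), np.float64(0.19498633681642352), np.float64(0.29376784688940966), np.float64(0.1927937231616245)]
```

```bash
cat > go.py <<'E'
import sys
from h import *
from bench import arm
# go.py x y z yawdeg(of tool y): print shift in tool axes and turn needed
x,y,z,a=map(float,sys.argv[1:]);a=np.radians(a)
T=tool(arm.observe());yy=np.array([np.cos(a),np.sin(a),0]);zz=np.array([0,0,-1.]);G=np.c_[np.cross(yy,zz),yy,zz]
print("pos",np.round(T[:3,:3].T@(np.array([x,y,z])-T[:3,3]),4),"rot",np.round(R.from_matrix(T[:3,:3].T@G).as_rotvec(),4))
E
python3 - <<'E'
from h import *
from bench import arm
r=arm.snapshot("wrist");print(r["fovy"],r["cx"],r["cy"],r["hand_eye"].round(3).tolist())
E
python3 go.py 0.64 -0.16 0.50 12.3
```

```text
59.873258076215784 320.34462355139095 190.28004954468648 [[-0.0, -0.946, -0.325, 0.084], [1.0, 0.0, -0.0, -0.0], [0.0, -0.325, 0.946, 0.03], [0.0, 0.0, 0.0, 1.0]]
pos [-0.6592 -0.5231 -0.0954] rot [-1.4000e-03  5.0000e-04  1.0704e+00]
```

```bash
python3 -m creep '{"delta_pos":[[-0.03,-0.025,-0.01],[-0.065,-0.052,-0.025],[-0.1,-0.08,-0.04],[-0.135,-0.107,-0.055],[-0.17,-0.135,-0.07]],"delta_rot":[[0,0,0.1],[0,0,0.22],[0,0,0.34],[0,0,0.46],[0,0,0.58]],"gripper":[0,0,0,0,0]}'; python3 go.py 0.64 -0.16 0.50 12.3
```

```text
clock: 0.65
tool_pos: [0.2806, 0.3488, 0.4751]
eef_rot: [-0.0, 0.421, 0.907, -0.0]
wrist_force: [0.6, 0.3, -0.8]
opening: 0.0857
grip_force: 0.0
pos [-0.6207 -0.0533 -0.0249] rot [-2.00e-04  1.00e-04  4.86e-01]
```

```bash
python3 -m creep '{"delta_pos":[[-0.04,-0.003,-0.005],[-0.085,-0.007,-0.01],[-0.13,-0.011,-0.015],[-0.175,-0.015,-0.02],[-0.22,-0.019,-0.024]],"delta_rot":[[0,0,0.1],[0,0,0.2],[0,0,0.3],[0,0,0.4],[0,0,0.485]],"gripper":[0,0,0,0,0]}'; python3 go.py 0.64 -0.16 0.50 12.3
```

```text
clock: 1.15
tool_pos: [0.4087, 0.1687, 0.499]
eef_rot: [0.0, 0.627, 0.779, 0.0]
wrist_force: [0.3, 0.9, 0.6]
opening: 0.0854
grip_force: 0.0
pos [-0.3706  0.1554 -0.001 ] rot [ 0.0004 -0.0001  0.0013]
```

```bash
python3 -m creep '{"delta_pos":[[-0.04,0.019,0],[-0.08,0.038,0],[-0.12,0.057,0],[-0.16,0.076,0],[-0.2,0.095,0]],"delta_rot":[[0,0,0],[0,0,0],[0,0,0],[0,0,0],[0,0,0]],"gripper":[0,0,0,0,0]}'; python3 go.py 0.64 -0.16 0.50 12.3
```

```text
clock: 1.65
tool_pos: [0.5453, -0.0058, 0.4984]
eef_rot: [-0.0, 0.625, 0.78, -0.0]
wrist_force: [0.9, 1.5, 0.7]
opening: 0.0855
grip_force: 0.0
pos [-0.1711  0.0588 -0.0016] rot [-0.0003 -0.0003  0.005 ]
```

```bash
python3 -m creep '{"delta_pos":[[-0.03,0.012,0],[-0.06,0.024,0],[-0.09,0.035,0],[-0.09,0.035,0],[-0.09,0.035,0]],"delta_rot":[[0,0,0.005],[0,0,0.005],[0,0,0.005],[0,0,0.005],[0,0,0.005]],"gripper":[0,0,0,0,0]}'
cat > shot.py <<'E'
import sys
from h import *
from bench import arm
n=sys.argv[1];s=arm.observe();r=arm.snapshot("wrist");r["T"]=tool(s)@r["hand_eye"];pickle.dump(r,open(n+".pkl","wb"));cv2.imwrite(f"pics/{n}.png",r["pixels"][:,:,::-1])
E
python3 shot.py w1
```

```text
clock: 2.15
tool_pos: [0.5985, -0.0849, 0.4977]
eef_rot: [-0.001, 0.628, 0.778, -0.0]
wrist_force: [0.3, 0.1, 0.2]
opening: 0.0853
grip_force: 0.0
```

```bash
python3 -m creep '{"delta_pos":[[-0.03,0.01,0],[-0.06,0.02,0],[-0.08,0.024,0],[-0.08,0.024,0],[-0.08,0.024,0]],"delta_rot":[[0,0,0],[0,0,0],[0,0,0],[0,0,0],[0,0,0]],"gripper":[0,0,0,0,0]}'; python3 shot.py w2
```

```text
clock: 2.7
tool_pos: [0.6385, -0.1562, 0.4987]
eef_rot: [-0.0, 0.627, 0.779, 0.0]
wrist_force: [-0.2, 1.0, -0.3]
opening: 0.0854
grip_force: 0.0
```

View pics/w1.png

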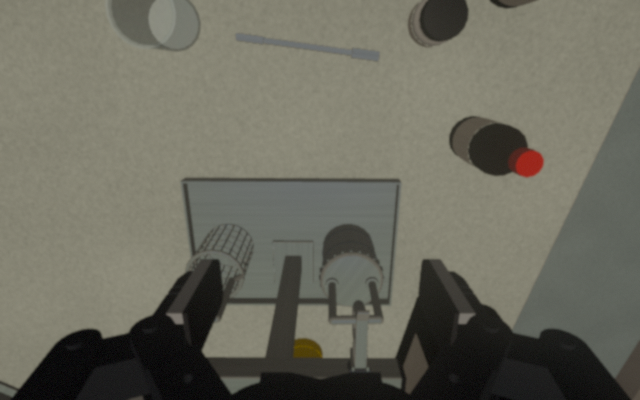

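View pics/w2.png

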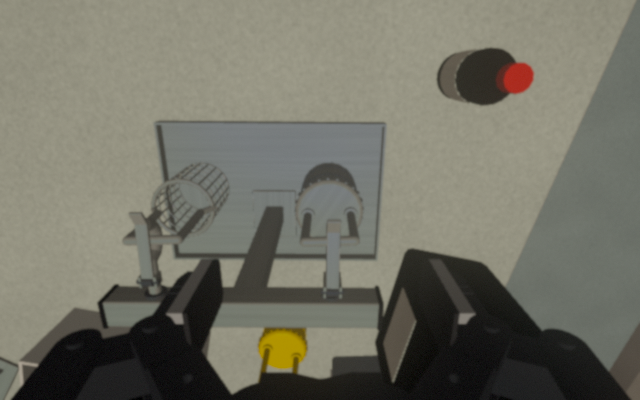

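w1 and w2 show the pot's handle: in w2 the crossbar spans (301..357, 240) with the keeper over it at x≈333. I'll enlarge the area for exact pixels.

Run:
```python
from h import *
r=pickle.load(open("w2.pkl","rb"));c=r["pixels"][150:310,270:390,::-1];c=cv2.resize(c,None,fx=3.7,fy=3.7,interpolation=cv2.INTER_CUBIC);c=cv2.convertScaleAbs(c,alpha=1.6)
a=pickle.load(open("w1.pkl","rb"))["pixels"][240:400,310:400,::-1];a=cv2.convertScaleAbs(cv2.resize(a,None,fx=3.7,fy=3.7,interpolation=cv2.INTER_CUBIC),alpha=1.6)
cv2.imwrite("pics/c2.png",np.hstack([c,a]));print(np.hstack([c,a]).shape)
```

```text
(592, 777, 3)
```

View pics/c2.png

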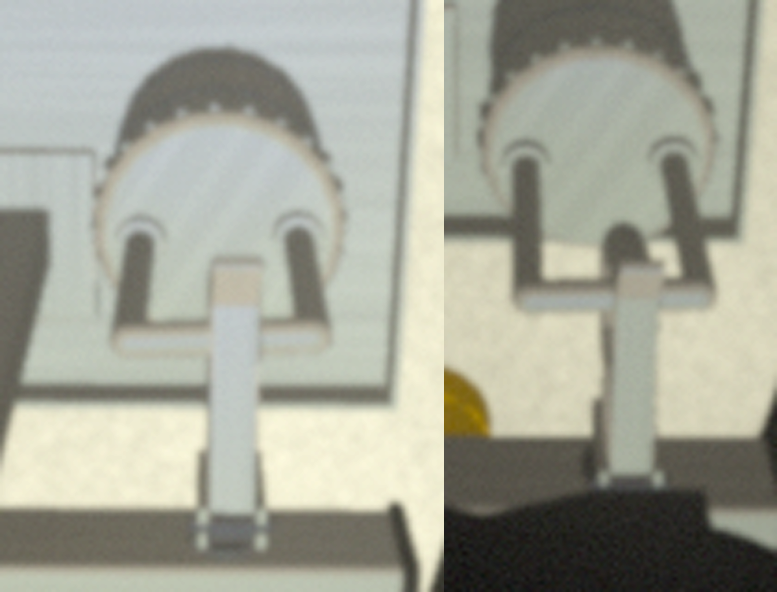

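Run:
```python
from h import *
r=pickle.load(open("w2.pkl","rb"));q=pickle.load(open("w1.pkl","rb"))
P=lambda r,u,v,z:plane(r,u,v,z,r["T"])
for r_,A in((r,[(270+112/3.7,150+341/3.7),(270+330/3.7,150+338/3.7)]),(q,[(310+72/3.7,240+298/3.7),(310+270/3.7,240+296/3.7)])):
    a,b=[P(r_,*p,.209) for p in A];print((a+b)/2,np.linalg.norm(a-b),np.degrees(np.arctan2(*(b-a)[1::-1])))
# triangulate
def tri(u1,u2):
    o,d=ray(r,*u1,r["T"]);p,e=ray(q,*u2,q["T"]);k=np.linalg.lstsq(np.c_[d,-e],p-o,rcond=None)[0];x=o+d*k[0];y=p+e*k[1];return (x+y)/2,np.linalg.norm(x-y)
print("tri bar",tri((329.7,241.7),(356.2,320.3)))
print("lid",P(r,270+219/3.7,150+215/3.7,.152),P(q,310+156/3.7,240+145/3.7,.152))
print("tray corners",P(r,157,123,.018),P(r,384,123,.018))
a,b=P(r,157,123,.018),P(r,384,123,.018);print(np.linalg.norm(a-b),np.degrees(np.arctan2(*(b-a)[1::-1])))
print("keeper tip lip top",tri((270+238/3.7,150+262/3.7),(310+(641-444)/3.7,240+265/3.7)))
print("keeper hinge",P(r,270+232/3.7,150+530/3.7,.235))
```

```text
[ 0.65693084 -0.20443356  0.209     ] 0.04906319163014492 13.245187756906153
[ 0.65703512 -0.20449048  0.209     ] 0.04829467759729942 13.031583844030006
tri bar (array([ 0.65684451, -0.20407462,  0.20959401]), np.float64(4.944090888900672e-05))
lid [ 0.65620168 -0.19717015  0.152     ] [ 0.65684811 -0.1988403   0.152     ]
tray corners [ 0.4286693  -0.18151755  0.018     ] [ 0.71394017 -0.1190364   0.018     ]
0.2920331522771701 12.354065644527122
keeper tip lip top (array([ 0.65235427, -0.17325331,  0.23705396]), np.float64(0.000370860941365013))
keeper hinge [ 0.66571427 -0.23521489  0.235     ]
```

```bash
python3 go.py 0.657 -0.2043 0.351 12.6
```

```text
pos [-0.0514  0.0078  0.148 ] rot [ 0.     -0.0007 -0.0038]
```

```bash
python3 -m creep '{"delta_pos":[[-0.025,0.004,0.01],[-0.0514,0.0078,0.03],[-0.0514,0.0078,0.06],[-0.0514,0.0078,0.08],[-0.0514,0.0078,0.08]],"delta_rot":[[0,0,-0.004],[0,0,-0.004],[0,0,-0.004],[0,0,-0.004],[0,0,-0.004]],"gripper":[0,0,0,0,0]}'; python3 go.py 0.657 -0.2043 0.351 12.6;python3 shot.py w3
```

```text
clock: 3.25
tool_pos: [0.6566, -0.2041, 0.4154]
eef_rot: [-0.003, 0.625, 0.781, -0.001]
wrist_force: [-0.4, 1.0, 0.4]
opening: 0.0858
grip_force: 0.0
pos [-0.0005  0.0007  0.0644] rot [-0.0051 -0.0046  0.0003]
```

View pics/w3.png

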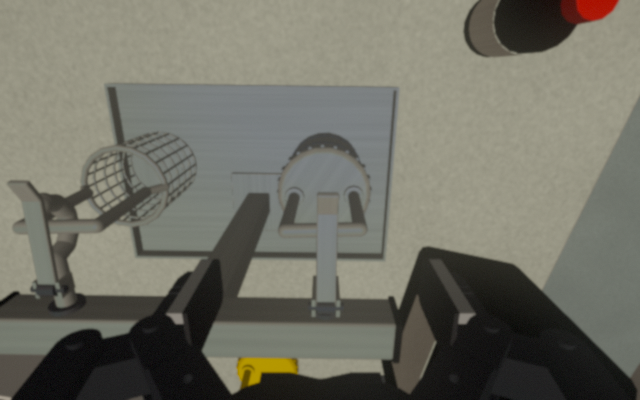

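w3 shows the crossbar centred at (323,230), between the open fingers and square to them, with the keeper shut. I'll descend and grip.

```bash
python3 -m creep '{"delta_pos":[[0,0,0.02],[0,0,0.04],[0,0,0.06],[0,0,0.066],[0,0,0.066]],"delta_rot":[[0,0,0],[0,0,0],[0,0,0],[0,0,0],[0,0,0]],"gripper":[0,0,0,0,0]}'; python3 go.py 0.657 -0.2043 0.351 12.6
```

```text
clock: 3.8
tool_pos: [0.6575, -0.2052, 0.3536]
eef_rot: [0.0, 0.625, 0.78, 0.0]
wrist_force: [0.6, 0.0, 0.2]
opening: 0.0855
grip_force: 0.0
pos [ 0.001  -0.0003  0.0026] rot [ 0.0003  0.0002 -0.0002]
```

```bash
python3 -m creep '{"delta_pos":[[0,0,0],[0,0,0],[0,0,0],[0,0,0],[0,0,0]],"delta_rot":[[0,0,0],[0,0,0],[0,0,0],[0,0,0],[0,0,0]],"gripper":[0.2,0.3,0.35,0.4,0.45]}'; python3 go.py 0.657 -0.2043 0.351 12.6
```

```text
clock: 4.3
tool_pos: [0.6576, -0.2059, 0.3539]
eef_rot: [0.001, 0.626, 0.78, 0.0]
wrist_force: [-1.0, 0.8, 4.5]
opening: 0.0486
grip_force: 59.8
pos [ 0.0017 -0.0002  0.0029] rot [ 0.0014  0.0009 -0.001 ]
```

```bash
python3 -m creep '{"delta_pos":[[0,0,-0.002],[0,0,-0.004],[0,0,-0.005],[0,0,-0.005],[0,0,-0.005]],"delta_rot":[[0,0,0],[0,0,0],[0,0,0],[0,0,0],[0,0,0]],"gripper":[0.6,0.6,0.6,0.6,0.6]}'
```

```text
clock: 4.8
tool_pos: [0.6574, -0.2058, 0.3572]
eef_rot: [-0.0, 0.626, 0.78, -0.0]
wrist_force: [0.6, 0.1, -3.2]
opening: 0.0479
grip_force: 62.2
```

```bash
python3 -m creep '{"delta_pos":[[0,0,-0.001],[0,0,-0.002],[0,0,-0.003],[0,0,-0.003],[0,0,-0.003]],"delta_rot":[[0,0,0],[0,0,0],[0,0,0],[0,0,0],[0,0,0]],"gripper":[0.6,0.6,0.6,0.6,0.6]}'
```

```text
clock: 5.3
tool_pos: [0.6574, -0.2058, 0.3608]
eef_rot: [0.0, 0.626, 0.78, 0.0]
wrist_force: [-0.1, 0.0, -4.2]
opening: 0.0482
grip_force: 62.2
```

```bash
python3 -m creep '{"delta_pos":[[0,0,-0.001],[0,0,-0.002],[0,0,-0.003],[0,0,-0.003],[0,0,-0.003]],"delta_rot":[[0,0,0],[0,0,0],[0,0,0],[0,0,0],[0,0,0]],"gripper":[0.6,0.6,0.6,0.6,0.6]}'
```

```text
clock: 5.8
tool_pos: [0.6574, -0.2058, 0.3638]
eef_rot: [0.0, 0.626, 0.78, 0.0]
wrist_force: [0.1, -0.1, -3.8]
opening: 0.048
grip_force: 62.2
```

```bash
python3 -m creep '{"delta_pos":[[0,0,-0.001],[0,0,-0.002],[0,0,-0.002]],"delta_rot":[[0,0,0],[0,0,0],[0,0,0]],"gripper":[0.6,0.6,0.6]}'
```

```text
clock: 6.1
tool_pos: [0.6575, -0.2059, 0.366]
eef_rot: [0.0, 0.626, 0.78, 0.0]
wrist_force: [-0.5, 1.1, -4.4]
opening: 0.0477
grip_force: 62.2
```

```bash
python3 -m creep '{"delta_pos":[[0,0,-0.001],[0,0,-0.002],[0,0,-0.002]],"delta_rot":[[0,0,0],[0,0,0],[0,0,0]],"gripper":[0.6,0.6,0.6]}'
```

```text
clock: 6.4
tool_pos: [0.6575, -0.2059, 0.368]
eef_rot: [0.0, 0.626, 0.78, 0.0]
wrist_force: [1.0, 0.1, -4.9]
opening: 0.0482
grip_force: 62.2
```

```bash
python3 -m creep '{"delta_pos":[[0,0,-0.001],[0,0,-0.002],[0,0,-0.002]],"delta_rot":[[0,0,0],[0,0,0],[0,0,0]],"gripper":[0.6,0.6,0.6]}'
```

```text
clock: 6.7
tool_pos: [0.6575, -0.2059, 0.3699]
eef_rot: [0.0, 0.626, 0.78, 0.0]
wrist_force: [0.5, -1.4, -4.3]
opening: 0.0479
grip_force: 62.2
```

```bash
python3 -m creep '{"delta_pos":[[0,0,-0.001],[0,0,-0.001],[0,0,-0.001]],"delta_rot":[[0,0,0],[0,0,0],[0,0,0]],"gripper":[0.6,0.6,0.6]}'
```

```text
clock: 7.0
tool_pos: [0.6574, -0.2059, 0.3707]
eef_rot: [0.0, 0.626, 0.78, -0.0]
wrist_force: [-0.0, 1.1, -5.5]
opening: 0.0482
grip_force: 62.2
```

```bash
python3 -m creep '{"delta_pos":[[0,0,-0.001],[0,0,-0.001],[0,0,-0.001]],"delta_rot":[[0,0,0],[0,0,0],[0,0,0]],"gripper":[0.6,0.6,0.6]}'
```

```text
clock: 7.3
tool_pos: [0.6574, -0.2059, 0.3717]
eef_rot: [0.0, 0.626, 0.78, -0.0]
wrist_force: [-1.1, -0.7, -4.0]
opening: 0.0479
grip_force: 62.2
```

```bash
python3 -m creep '{"delta_pos":[[0,0,-0.001],[0,0,-0.001],[0,0,-0.001]],"delta_rot":[[0,0,0],[0,0,0],[0,0,0]],"gripper":[0.6,0.6,0.6]}'
```

```text
clock: 7.6
tool_pos: [0.6575, -0.2059, 0.3728]
eef_rot: [0.0, 0.626, 0.78, 0.0]
wrist_force: [0.5, -0.1, -3.4]
opening: 0.0481
grip_force: 62.2
```

```bash
python3 -m creep '{"delta_pos":[[0,0,-0.001],[0,0,-0.001],[0,0,-0.001]],"delta_rot":[[0,0,0],[0,0,0],[0,0,0]],"gripper":[0.6,0.6,0.6]}'
```

```text
clock: 7.9
tool_pos: [0.6574, -0.2058, 0.3735]
eef_rot: [-0.0, 0.626, 0.78, -0.0]
wrist_force: [0.2, 0.4, -5.6]
opening: 0.048
grip_force: 62.8
```

```bash
python3 -m creep '{"delta_pos":[[0,0,-0.001],[0,0,-0.001],[0,0,-0.001]],"delta_rot":[[0,0,0],[0,0,0],[0,0,0]],"gripper":[0.6,0.6,0.6]}'
```

```text
clock: 8.2
tool_pos: [0.6574, -0.2058, 0.3741]
eef_rot: [-0.0, 0.626, 0.78, -0.0]
wrist_force: [1.2, 0.7, -8.0]
opening: 0.048
grip_force: 62.9
```

```bash
python3 -m creep '{"delta_pos":[[0,0,-0.001],[0,0,-0.001],[0,0,-0.001]],"delta_rot":[[0,0,0],[0,0,0],[0,0,0]],"gripper":[0.6,0.6,0.6]}'; python3 shot.py w4
```

```text
clock: 8.5
tool_pos: [0.6574, -0.2058, 0.3755]
eef_rot: [-0.0, 0.626, 0.78, -0.0]
wrist_force: [1.3, 0.1, -8.4]
opening: 0.0483
grip_force: 62.9
```

View pics/w4.png

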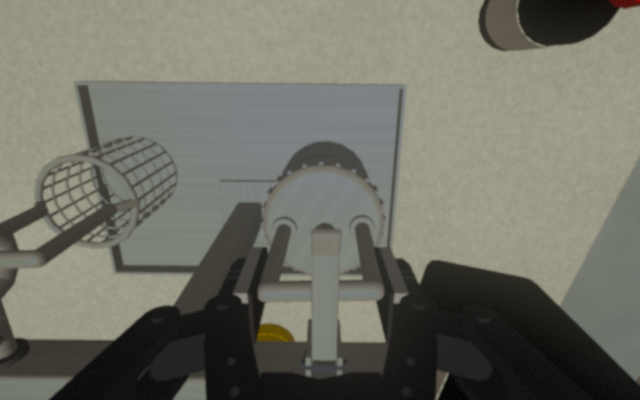

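w4 shows the handle gripped by both uprights (bar at (320,290)), with the keeper on the bar starting to lift, as the force says. I'll continue by single millimetres.

```bash
python3 -m creep '{"delta_pos":[[0,0,-0.001],[0,0,-0.001],[0,0,-0.001]],"delta_rot":[[0,0,0],[0,0,0],[0,0,0]],"gripper":[0.6,0.6,0.6]}'
```

```text
clock: 8.85
tool_pos: [0.6574, -0.2058, 0.3767]
eef_rot: [-0.0, 0.626, 0.78, -0.0]
wrist_force: [-0.9, 0.7, -9.3]
opening: 0.0482
grip_force: 63.0
```

```bash
python3 -m creep '{"delta_pos":[[0,0,-0.001],[0,0,-0.001],[0,0,-0.001]],"delta_rot":[[0,0,0],[0,0,0],[0,0,0]],"gripper":[0.6,0.6,0.6]}'
```

```text
clock: 9.15
tool_pos: [0.6574, -0.2058, 0.3777]
eef_rot: [-0.0, 0.626, 0.78, -0.0]
wrist_force: [-1.1, 0.6, -8.5]
opening: 0.0483
grip_force: 63.0
```

```bash
python3 -m creep '{"delta_pos":[[0,0,-0.001],[0,0,-0.001],[0,0,-0.001]],"delta_rot":[[0,0,0],[0,0,0],[0,0,0]],"gripper":[0.6,0.6,0.6]}'
```

```text
clock: 9.45
tool_pos: [0.6574, -0.2058, 0.3787]
eef_rot: [-0.0, 0.626, 0.78, -0.0]
wrist_force: [-0.5, 0.3, -9.6]
opening: 0.0482
grip_force: 63.0
```

```bash
python3 -m creep '{"delta_pos":[[0,0,-0.0007],[0,0,-0.0007],[0,0,-0.0007]],"delta_rot":[[0,0,0],[0,0,0],[0,0,0]],"gripper":[0.6,0.6,0.6]}'
```

```text
clock: 9.75
tool_pos: [0.6574, -0.2059, 0.3794]
eef_rot: [-0.0, 0.626, 0.78, -0.0]
wrist_force: [-0.7, 0.5, -9.7]
opening: 0.0478
grip_force: 63.1
```

```bash
python3 -m creep '{"delta_pos":[[0,0,-0.0007],[0,0,-0.0007],[0,0,-0.0007]],"delta_rot":[[0,0,0],[0,0,0],[0,0,0]],"gripper":[0.6,0.6,0.6]}'
```

```text
clock: 10.05
tool_pos: [0.6574, -0.2059, 0.3801]
eef_rot: [0.0, 0.626, 0.78, -0.0]
wrist_force: [-0.6, 0.5, -9.8]
opening: 0.0478
grip_force: 63.1
```

```bash
python3 -m creep '{"delta_pos":[[0,0,-0.0007],[0,0,-0.0007],[0,0,-0.0007]],"delta_rot":[[0,0,0],[0,0,0],[0,0,0]],"gripper":[0.6,0.6,0.6]}'
```

```text
clock: 10.35
tool_pos: [0.6574, -0.2059, 0.3808]
eef_rot: [0.0, 0.626, 0.78, -0.0]
wrist_force: [0.1, 0.8, -9.7]
opening: 0.0479
grip_force: 63.1
```

```bash
python3 -m creep '{"delta_pos":[[0,0,-0.0007],[0,0,-0.0007],[0,0,-0.0007]],"delta_rot":[[0,0,0],[0,0,0],[0,0,0]],"gripper":[0.6,0.6,0.6]}'
```

```text
clock: 10.65
tool_pos: [0.6574, -0.206, 0.3815]
eef_rot: [0.0, 0.626, 0.78, -0.0]
wrist_force: [-0.8, -0.6, -11.3]
opening: 0.048
grip_force: 63.2
```

```bash
python3 -m creep '{"delta_pos":[[0,0,-0.0005],[0,0,-0.0005],[0,0,-0.0005]],"delta_rot":[[0,0,0],[0,0,0],[0,0,0]],"gripper":[0.6,0.6,0.6]}'
```

```text
clock: 10.95
tool_pos: [0.6574, -0.206, 0.382]
eef_rot: [0.0, 0.626, 0.78, -0.0]
wrist_force: [-0.6, -2.1, -10.7]
opening: 0.0477
grip_force: 63.3
```

```bash
python3 -m creep '{"delta_pos":[[0,0,-0.0005],[0,0,-0.0005],[0,0,-0.0005]],"delta_rot":[[0,0,0],[0,0,0],[0,0,0]],"gripper":[0.6,0.6,0.6]}'
```

```text
clock: 11.25
tool_pos: [0.6574, -0.2061, 0.3825]
eef_rot: [0.0, 0.626, 0.78, -0.0]
wrist_force: [-0.2, -2.2, -11.1]
opening: 0.0478
grip_force: 63.3
```

```bash
python3 -m creep '{"delta_pos":[[0,0,-0.0005],[0,0,-0.0005],[0,0,-0.0005]],"delta_rot":[[0,0,0],[0,0,0],[0,0,0]],"gripper":[0.6,0.6,0.6]}'
```

```text
clock: 11.55
tool_pos: [0.6574, -0.2059, 0.383]
eef_rot: [0.0, 0.626, 0.78, -0.0]
wrist_force: [0.1, -2.3, -12.2]
opening: 0.048
grip_force: 63.4
```

```bash
python3 -m creep '{"delta_pos":[[0,0,-0.0004],[0,0,-0.0004],[0,0,-0.0004]],"delta_rot":[[0,0,0],[0,0,0],[0,0,0]],"gripper":[0.6,0.6,0.6]}'
```

```text
clock: 11.85
tool_pos: [0.6574, -0.2058, 0.3832]
eef_rot: [-0.0, 0.626, 0.78, -0.0]
wrist_force: [0.2, -2.6, -12.2]
opening: 0.048
grip_force: 63.7
```

```bash
python3 -c "
from bench import arm
print(arm.observe()['wrist_force'],arm.observe()['torque'])"; python3 -m creep '{"delta_pos":[[0,0,0],[0,0,0]],"delta_rot":[[0,0,0],[0,0,0]],"gripper":[0.6,0.6]}'
```

```text
[  0.15020732  -2.59542077 -12.22106279] [-0.40553216 -0.03017187 -0.02393514]
clock: 12.05
tool_pos: [0.6575, -0.2058, 0.3833]
eef_rot: [-0.0, 0.626, 0.78, 0.0]
wrist_force: [0.4, -2.8, -13.2]
opening: 0.0485
grip_force: 63.7
```

```bash
python3 -m creep '{"delta_pos":[[0,0,-0.0004],[0,0,-0.0004],[0,0,-0.0004]],"delta_rot":[[0,0,0],[0,0,0],[0,0,0]],"gripper":[0.6,0.6,0.6]}'
```

```text
clock: 12.35
tool_pos: [0.6575, -0.2058, 0.3833]
eef_rot: [-0.0, 0.626, 0.78, -0.0]
wrist_force: [0.3, -2.7, -15.7]
opening: 0.0479
grip_force: 64.1
```

The stop is felt: the force goes from −12 to −15.7 N with no rise. I'll lower about 1.2 mm, then draw out level.

```bash
python3 -m creep '{"delta_pos":[[0,0,0.0006],[0,0,0.0013],[0,0,0.0013]],"delta_rot":[[0,0,0],[0,0,0],[0,0,0]],"gripper":[0.6,0.6,0.6]}'
```

```text
clock: 12.65
tool_pos: [0.6574, -0.2057, 0.3831]
eef_rot: [0.0, 0.626, 0.78, 0.0]
wrist_force: [0.0, -2.2, -10.6]
opening: 0.0483
grip_force: 64.1
```

```bash
python3 -m creep '{"delta_pos":[[0.002,0,0],[0.004,0,0],[0.006,0,0],[0.006,0,0]],"delta_rot":[[0,0,0],[0,0,0],[0,0,0],[0,0,0]],"gripper":[0.6,0.6,0.6,0.6]}'
```

```text
clock: 13.05
tool_pos: [0.6561, -0.1994, 0.383]
eef_rot: [0.0, 0.625, 0.78, 0.0]
wrist_force: [0.2, -0.8, -9.3]
opening: 0.048
grip_force: 64.1
```

```bash
python3 -m creep '{"delta_pos":[[0.003,0,0.0002],[0.006,0,0.0004],[0.009,0,0.0005],[0.01,0,0.0005],[0.01,0,0.0005]],"delta_rot":[[0,0,0],[0,0,0],[0,0,0],[0,0,0],[0,0,0]],"gripper":[0.6,0.6,0.6,0.6,0.6]}'
```

```text
clock: 13.55
tool_pos: [0.6539, -0.1897, 0.3822]
eef_rot: [-0.0, 0.625, 0.78, 0.0]
wrist_force: [-0.2, -0.6, -8.5]
opening: 0.0479
grip_force: 64.3
```

```bash
python3 -m creep '{"delta_pos":[[0.003,0,0],[0.006,0,0],[0.009,0,0],[0.012,0,0],[0.012,0,0]],"delta_rot":[[0,0,0],[0,0,0],[0,0,0],[0,0,0],[0,0,0]],"gripper":[0.6,0.6,0.6,0.6,0.6]}'
```

```text
clock: 14.05
tool_pos: [0.6512, -0.1776, 0.3822]
eef_rot: [-0.0, 0.625, 0.78, 0.0]
wrist_force: [-0.2, 1.5, -6.1]
opening: 0.0482
grip_force: 64.5
```

```bash
python3 -m creep '{"delta_pos":[[0.003,0,0],[0.006,0,0],[0.009,0,0],[0.012,0,0],[0.015,0,0]],"delta_rot":[[0,0,0],[0,0,0],[0,0,0],[0,0,0],[0,0,0]],"gripper":[0.6,0.6,0.6,0.6,0.6]}'
```

```text
clock: 14.55
tool_pos: [0.6481, -0.1637, 0.3825]
eef_rot: [0.001, 0.626, 0.78, 0.0]
wrist_force: [0.6, -0.1, -4.2]
opening: 0.0481
grip_force: 64.5
```

The pot is clear of the hook: the force is back to its weight, about 4.2 N. I'll draw it further out, raise it and head for the pan.

```bash
python3 -m creep '{"delta_pos":[[0.006,0,0],[0.015,0,0],[0.027,0,0],[0.04,0,-0.005],[0.055,0,-0.012]],"delta_rot":[[0,0,0],[0,0,0],[0,0,0],[0,0,0],[0,0,0]],"gripper":[0.6,0.6,0.6,0.6,0.6]}'; python3 go.py 0.58 0.10 0.44 12.6
```

```text
clock: 15.05
tool_pos: [0.6357, -0.1089, 0.3941]
eef_rot: [-0.0, 0.626, 0.78, -0.0]
wrist_force: [1.4, 0.1, -2.9]
opening: 0.0477
grip_force: 64.6
pos [ 0.2161 -0.009  -0.0458] rot [-0.0008 -0.0006 -0.0009]
```

```bash
python3 -m creep '{"delta_pos":[[0.02,-0.001,-0.01],[0.045,-0.002,-0.02],[0.07,-0.003,-0.03],[0.095,-0.004,-0.04],[0.12,-0.005,-0.045]],"delta_rot":[[0,0,0],[0,0,0],[0,0,0],[0,0,0],[0,0,0]],"gripper":[0.6,0.6,0.6,0.6,0.6]}'
```

```text
clock: 15.55
tool_pos: [0.6044, 0.0081, 0.4415]
eef_rot: [0.001, 0.625, 0.78, 0.001]
wrist_force: [-0.3, -0.3, -4.7]
opening: 0.0477
grip_force: 64.7
```

```bash
python3 -m creep '{"delta_pos":[[0.025,-0.001,0],[0.05,-0.002,0],[0.075,-0.003,0],[0.09,-0.004,0],[0.095,-0.004,0]],"delta_rot":[[0,0,0],[0,0,0],[0,0,0],[0,0,0],[0,0,0]],"gripper":[0.6,0.6,0.6,0.6,0.6]}';python3 -m creep '{"delta_pos":[[0,0,0],[0,0,0]],"delta_rot":[[0,0,0],[0,0,0]],"gripper":[0.6,0.6]}'; python3 shot.py w5; python3 -c "
from bench import arm;import cv2
cv2.imwrite('pics/scene5.png',arm.snapshot('scene')['pixels'][:,:,::-1])"
```

```text
clock: 16.05
tool_pos: [0.5797, 0.0999, 0.44]
eef_rot: [0.0, 0.625, 0.781, 0.0]
wrist_force: [0.6, -0.6, -3.7]
opening: 0.0482
grip_force: 64.8
clock: 16.25
tool_pos: [0.5808, 0.0972, 0.4392]
eef_rot: [0.0, 0.626, 0.78, -0.0]
wrist_force: [0.2, -0.1, -4.4]
opening: 0.048
grip_force: 64.8
```

View pics/w5.png

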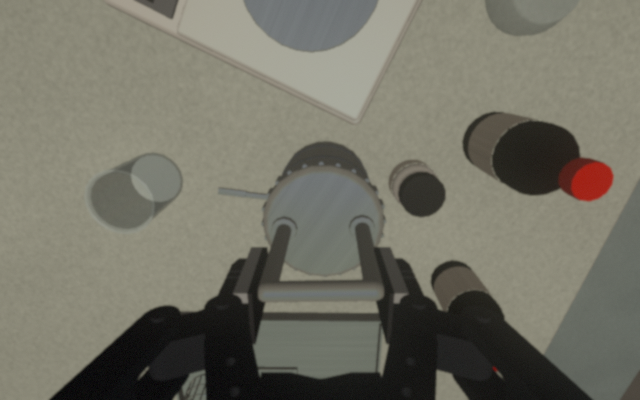

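w5 shows the pot held between the fingers (bar at (320,291), lid centre ≈(325,221)), with the pan partly visible at (310,0). I'll move closer and measure the pan.

```bash
python3 -m creep '{"delta_pos":[[0.02,0,0],[0.045,0,0],[0.07,0,0],[0.075,0,0],[0.075,0,0]],"delta_rot":[[0,0,0],[0,0,0],[0,0,0],[0,0,0],[0,0,0]],"gripper":[0.6,0.6,0.6,0.6,0.6]}'; python3 shot.py w6
python3 - <<'E'
from h import *
r=pickle.load(open("w6.pkl","rb"));T=r["T"]
from bench import arm
s=arm.observe();zb=s["tool_pos"][2]-.155+.013   # bar axis height approx
print("tcp",s["tool_pos"])
b=(plane(r,258,291,zb,T)+plane(r,383,290,zb,T))/2;l=plane(r,325,221,zb-.057,T);print("bar",b,"lid",l,"len",np.linalg.norm(plane(r,258,291,zb,T)-plane(r,383,290,zb,T)))
hsv=cv2.cvtColor(r["pixels"],cv2.COLOR_RGB2HSV)
# predicted pan and colour there
u=proj(r,(.538,.254,.075),T);print("pred",u)
im=cv2.GaussianBlur(r["pixels"],(3,3),0);m=np.zeros((402,642),np.uint8)
cv2.floodFill(im.copy(),m,(int(u[0]),int(u[1])),0,(14,)*3,(14,)*3,4|cv2.FLOODFILL_MASK_ONLY|cv2.FLOODFILL_FIXED_RANGE|(255<<8));m=m[1:-1,1:-1]
c=max(cv2.findContours(m,0,1)[0],key=cv2.contourArea);h=cv2.convexHull(c);print(cv2.boundingRect(h))
p=h[:,0,:];p=p[(p[:,1]>2)&(p[:,1]<110)];W=np.array([plane(r,*q,.075,T)[:2] for q in p])
A=np.c_[2*W,np.ones(len(W))];k=np.linalg.lstsq(A,(W**2).sum(1),rcond=None)[0];print("pan",k[:2],"D",2*np.sqrt(k[2]+k[0]**2+k[1]**2),len(W))
E
```

```text
clock: 16.85
tool_pos: [0.5645, 0.1709, 0.4389]
eef_rot: [0.0, 0.625, 0.78, -0.0]
wrist_force: [-0.3, -1.3, -3.9]
opening: 0.048
grip_force: 64.7
tcp [0.56466504 0.17032075 0.43886634]
bar [0.56344579 0.17559119 0.29686634] lid [0.56508939 0.17923213 0.23986634] len 0.047268423880917315
pred [311.93683471  66.49279409]
(244, 0, 135, 135)
pan [0.53766348 0.25275745] D 0.12162426798258502 29
```

View pics/w6.png

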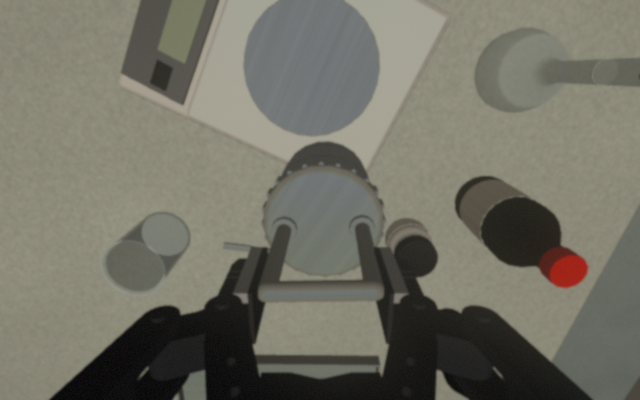

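w6 shows the pan at (312,66) in full: centre (0.538, 0.253), diameter 122 mm against the 124 given. The pot hangs straight in the grip, about 1.5 mm ahead of the TCP.

```bash
python3 go.py 0.538 0.252 0.39 12.6
```

```text
pos [ 0.0856 -0.0083  0.0488] rot [-0.0002  0.0008 -0.0011]
```

```bash
python3 -m creep '{"delta_pos":[[0.02,-0.002,0],[0.045,-0.004,0],[0.07,-0.007,0],[0.0856,-0.0083,0.01],[0.0856,-0.0083,0.02]],"delta_rot":[[0,0,0],[0,0,0],[0,0,0],[0,0,0],[0,0,0]],"gripper":[0.6,0.6,0.6,0.6,0.6]}'
```

```text
clock: 17.4
tool_pos: [0.5374, 0.2535, 0.4183]
eef_rot: [-0.0, 0.625, 0.781, 0.0]
wrist_force: [0.4, -1.4, -4.8]
opening: 0.048
grip_force: 64.7
```

```bash
python3 -m creep '{"delta_pos":[[0,0,0.01],[0,0,0.02],[0,0,0.028],[0,0,0.032],[0,0,0.032]],"delta_rot":[[0,0,0],[0,0,0],[0,0,0],[0,0,0],[0,0,0]],"gripper":[0.6,0.6,0.6,0.6,0.6]}'; python3 go.py 0.538 0.252 0.37 12.6
python3 - <<'E'
from h import *
from bench import arm
r=arm.snapshot("scene");c=r["pixels"][130:350,330:540,::-1];cv2.imwrite("pics/s7.png",cv2.resize(c,None,fx=2.7,fy=2.7,interpolation=cv2.INTER_CUBIC))
E
```

```text
clock: 17.9
tool_pos: [0.5378, 0.2522, 0.3861]
eef_rot: [-0.0, 0.626, 0.78, -0.001]
wrist_force: [0.1, -0.2, -3.9]
opening: 0.048
grip_force: 64.7
pos [-0.0002  0.0002  0.0161] rot [-0.0014  0.0001 -0.0017]
```

Lowering in small steps; contact is expected at z ≈ 0.36.

```bash
python3 -m creep '{"delta_pos":[[0,0,0.003],[0,0,0.006],[0,0,0.009],[0,0,0.011],[0,0,0.012]],"delta_rot":[[0,0,0],[0,0,0],[0,0,0],[0,0,0],[0,0,0]],"gripper":[0.6,0.6,0.6,0.6,0.6]}'
```

```text
clock: 18.45
tool_pos: [0.5376, 0.2527, 0.3747]
eef_rot: [-0.0, 0.626, 0.78, -0.0]
wrist_force: [0.1, 0.1, -3.9]
opening: 0.0478
grip_force: 64.7
```

```bash
python3 -m creep '{"delta_pos":[[0,0,0.0015],[0,0,0.003],[0,0,0.004],[0,0,0.004]],"delta_rot":[[0,0,0],[0,0,0],[0,0,0],[0,0,0]],"gripper":[0.6,0.6,0.6,0.6]}'
```

```text
clock: 18.85
tool_pos: [0.5376, 0.2527, 0.3708]
eef_rot: [-0.0, 0.626, 0.78, -0.0]
wrist_force: [0.6, 0.1, -4.6]
opening: 0.0479
grip_force: 64.7
```

```bash
python3 -m creep '{"delta_pos":[[0,0,0.001],[0,0,0.002],[0,0,0.002],[0,0,0.002]],"delta_rot":[[0,0,0],[0,0,0],[0,0,0],[0,0,0]],"gripper":[0.6,0.6,0.6,0.6]}'
```

```text
clock: 19.25
tool_pos: [0.5377, 0.2527, 0.369]
eef_rot: [-0.0, 0.626, 0.78, -0.0]
wrist_force: [-0.3, 0.1, -3.2]
opening: 0.0481
grip_force: 64.7
```

```bash
python3 -m creep '{"delta_pos":[[0,0,0.001],[0,0,0.002],[0,0,0.002],[0,0,0.002]],"delta_rot":[[0,0,0],[0,0,0],[0,0,0],[0,0,0]],"gripper":[0.6,0.6,0.6,0.6]}'
```

```text
clock: 19.65
tool_pos: [0.5376, 0.2527, 0.367]
eef_rot: [-0.0, 0.626, 0.78, -0.0]
wrist_force: [0.3, -0.6, -3.7]
opening: 0.048
grip_force: 64.7
```

```bash
python3 -m creep '{"delta_pos":[[0,0,0.001],[0,0,0.0015],[0,0,0.0015],[0,0,0.0015]],"delta_rot":[[0,0,0],[0,0,0],[0,0,0],[0,0,0]],"gripper":[0.6,0.6,0.6,0.6]}'
```

```text
clock: 20.05
tool_pos: [0.5377, 0.2527, 0.3655]
eef_rot: [-0.0, 0.626, 0.78, -0.0]
wrist_force: [0.1, -0.1, -4.1]
opening: 0.048
grip_force: 64.7
```

```bash
python3 -m creep '{"delta_pos":[[0,0,0.001],[0,0,0.001],[0,0,0.001]],"delta_rot":[[0,0,0],[0,0,0],[0,0,0]],"gripper":[0.6,0.6,0.6]}'
```

```text
clock: 20.35
tool_pos: [0.5376, 0.2527, 0.3645]
eef_rot: [-0.0, 0.626, 0.78, -0.0]
wrist_force: [0.4, 0.4, -4.4]
opening: 0.0479
grip_force: 64.7
```

```bash
python3 -m creep '{"delta_pos":[[0,0,0.001],[0,0,0.0015],[0,0,0.0015]],"delta_rot":[[0,0,0],[0,0,0],[0,0,0]],"gripper":[0.6,0.6,0.6]}'
```

```text
clock: 20.65
tool_pos: [0.5377, 0.2527, 0.3631]
eef_rot: [0.0, 0.626, 0.78, 0.0]
wrist_force: [-0.4, 0.5, -3.1]
opening: 0.0479
grip_force: 64.7
```

```bash
python3 -m creep '{"delta_pos":[[0,0,0.001],[0,0,0.001],[0,0,0.001]],"delta_rot":[[0,0,0],[0,0,0],[0,0,0]],"gripper":[0.6,0.6,0.6]}'
```

```text
clock: 20.95
tool_pos: [0.5377, 0.2527, 0.3624]
eef_rot: [0.0, 0.626, 0.78, 0.0]
wrist_force: [-1.1, -0.4, -0.5]
opening: 0.0479
grip_force: 65.0
```

```bash
python3 -m creep '{"delta_pos":[[0,0,0.001],[0,0,0.001],[0,0,0.001]],"delta_rot":[[0,0,0],[0,0,0],[0,0,0]],"gripper":[0.6,0.6,0.6]}'
```

```text
clock: 21.25
tool_pos: [0.5377, 0.2527, 0.3616]
eef_rot: [0.0, 0.626, 0.78, 0.0]
wrist_force: [-1.1, 0.4, 3.4]
opening: 0.0477
grip_force: 65.2
```

The pot is down on the pan. I'll ease back about 0.7 mm to zero net force, then open.

```bash
python3 -m creep '{"delta_pos":[[0,0,-0.0004],[0,0,-0.0007],[0,0,-0.0007]],"delta_rot":[[0,0,0],[0,0,0],[0,0,0]],"gripper":[0.6,0.6,0.6]}'
```

```text
clock: 21.55
tool_pos: [0.5378, 0.2527, 0.3618]
eef_rot: [0.0, 0.626, 0.78, 0.0]
wrist_force: [-1.2, 0.6, 2.4]
opening: 0.0481
grip_force: 65.2
```

```bash
python3 -m creep '{"delta_pos":[[0,0,0],[0,0,0],[0,0,0],[0,0,0],[0,0,0]],"delta_rot":[[0,0,0],[0,0,0],[0,0,0],[0,0,0],[0,0,0]],"gripper":[0.4,0.35,0.25,0.1,0]}'; python3 -m creep '{"delta_pos":[[0,0,0],[0,0,0],[0,0,0]],"delta_rot":[[0,0,0],[0,0,0],[0,0,0]],"gripper":[0,0,0]}'
```

```text
clock: 22.05
tool_pos: [0.5376, 0.2526, 0.3616]
eef_rot: [-0.0, 0.626, 0.78, -0.0]
wrist_force: [-1.0, 0.5, 0.4]
opening: 0.0853
grip_force: 0.0
clock: 22.35
tool_pos: [0.5377, 0.2527, 0.3617]
eef_rot: [0.0, 0.626, 0.78, 0.0]
wrist_force: [-1.0, 1.2, -0.0]
opening: 0.0853
grip_force: 0.0
```

Released with a free gripper (force ≈ 0). Retreating straight up, then back, and taking a last look.

```bash
python3 -m creep '{"delta_pos":[[0,0,-0.008],[0,0,-0.02],[0,0,-0.04],[0,0,-0.065],[0,0,-0.09]],"delta_rot":[[0,0,0],[0,0,0],[0,0,0],[0,0,0],[0,0,0]],"gripper":[0,0,0,0,0]}'; python3 -m creep '{"delta_pos":[[0,0,-0.02],[0.02,0,-0.04],[0.05,0,-0.05],[0.08,0,-0.05],[0.08,0,-0.05]],"delta_rot":[[0,0,0],[0,0,0],[0,0,0],[0,0,0],[0,0,0]],"gripper":[0,0,0,0,0]}'; python3 shot.py w8
python3 - <<'E'
from h import *
from bench import arm
a=arm.snapshot("scene")["pixels"][90:350,190:520,::-1];w=pickle.load(open("w8.pkl","rb"))["pixels"][:,:,::-1]
a=cv2.resize(a,(440,347));w=cv2.resize(w[:,120:520],(347,347));cv2.imwrite("pics/fin.png",np.hstack([a,w]))
E
```

```text
clock: 22.85
tool_pos: [0.5376, 0.2527, 0.4538]
eef_rot: [0.0, 0.626, 0.78, 0.0]
wrist_force: [-0.1, -0.6, -0.5]
opening: 0.0853
grip_force: 0.0
clock: 23.35
tool_pos: [0.519, 0.3336, 0.5035]
eef_rot: [-0.0, 0.624, 0.781, 0.002]
wrist_force: [-0.9, -0.9, -0.2]
opening: 0.0854
grip_force: 0.0
```

View pics/fin.png

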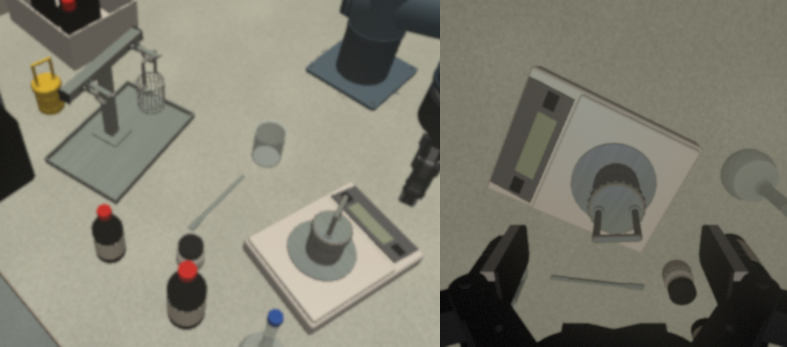

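The final picture shows the pot upright in the middle of the pan, at (328,245) in the left half. The basket is still hanging at (150,92), and nothing else has moved.

```bash
python3 -c "
from bench import arm
print(arm.close_job())"
```

```text
the job is handed in; nothing more can be done
None
```

The pot was lifted to the keeper's stop, drawn out over the tip of hook_b and set upright in the middle of the pan, with the gripper clear and the basket still hanging; the job is handed in at about 23 s, and no verdict was returned.

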